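# Bolt the vial rack to the shaker platform

## Robot

A 7-joint arm with a two-finger parallel gripper is mounted at the origin on the work surface. World frame = base frame: x ahead of the robot, y to its left, z up, the work surface at z = 0. Lengths are in m, angles in rad, forces in N, time in s.
With the tool pointing down it reaches from about 0.425 to 0.925 m from the base axis. Payload 6.8 kg.
Tool frame: the origin (TCP) lies at the very end of the fingers, on their centre line; the grasp point (between the pads) lies 19 mm behind it; z points along the fingers, y is the line along which they close (so a half turn about z gives the same grasp; the last joint's range is limited). The gripper opens to 85 mm and grips with 20 to 120 N. Pads are 22 mm wide; open, the fingers measure 114 mm over their backs; the gripper's body (76 mm by 85 mm) begins 54 mm behind the grasp point. The pads swing forward as they close: fully open they stand 13 mm farther back than shut.
Start: joints at [-1.214, 0.477, 0.022, 1.555, -0.011, 1.109, -0.083], TCP at [0.303, 0.603, 0.231] pointing down, gripper open.
Joint ranges: [-2.96, 2.96], [-0.34, 2.1], [-1.41, 1.46], [0.24, 2.44], [-1.37, 4.51], [0.17, 1.92], [-2.96, 2.96]. Speed limits (rad/s): [2.39, 2.39, 3.14, 3.14, 3.14, 3.14, 3.14].

## Interface

Orientations are given as a rotation vector (axis times angle).
In Python, from bench import r gives the robot as it stands.
- The arm moves only by the shell command python3 -m jog 'ROWS' [FORCE]. ROWS is JSON, a list of rows, each an object of numbers: "fingers": the finger opening in m, from 0 to 0.0854; "x", "y", "z": the shift along the tool's x, y, z in m; "rx", "ry", "rz": the turn, a rotation vector about the tool's x, y, z in degrees. In form: [{"fingers": .., "x": .., "y": .., "z": .., "rx": .., "ry": .., "rz": ..}, ...]. A call has 1 to 8 rows; each row shifts and turns the commanded pose from where the row before left it, along the tool's axes as they then stand; what a row does not reach is not made up. A row lasts 1/8 s, in which the tool goes at most 62.5 mm and 10.7 degrees, less where a joint would pass 70% of its speed; a pose out of reach is approached as far as the arm can. A call is refused whole if a number of a shift passes 0.0625 or a number of a turn 10.7, either way. A call with a gripper value outside its range is refused whole. The fingers move at their own pace and stop on an object; FORCE is the grip in N (left out, the last holds). Time passes only in rows, so rows that do not move let the fingers close. It gives the time, the measured TCP pose, the force, the opening and the grip force at its end, in the units of the state.
- r.get_obs(): the state, without advancing time (a new reading comes with each control period).
- r.grab_frame(name): name is "scene" or "side" or "wrist"; returns (picture, depth): 384x512x3 uint8, red, green, blue; 384x512 float32, m along the optical axis (not along the pixel's ray), 0 where there is no reading.
- r.get_calibration(name): a dict with "mtx" (3x3 intrinsics, pixels), "dist" ([k1, k2, p1, p2, k3] as OpenCV has them; the pictures are not rectified), "extrinsics" (4x4, takes a point from camera to world coordinates). Camera axes: x right, y down, z forward; pixel columns grow to the right and rows downward; lengths in m; the calibration is good to about 2 mm. A picture is of the moment at which its call begins: read the wrist's pose just before it. get_calibration takes no time and is no camera call; for the wrist camera it gives the pose at the moment of the call.
- r.hand_in(): hands the job in; it is judged then, once.
Trained networks look in the newest picture that a camera, given by its name, has taken for a name from the list of things; names that differ only in an ending like _2 or _b are one class to them, and where a whole thing is asked for, a point or a joint stands for the part that bears it (a point fixed in the world has none). Each returns a list of dicts, best first, with "score" (0 to 1); they miss things now and then, are a little off and sometimes report something else, mostly with a low value. They report only what shows in the picture. A call takes as long as a camera call. They do not tell look-alikes from the thing itself.
- r.search_frame(target, camera): "xyz" ([x, y, z] in m, in world coordinates, good to about 4 mm: the middle of the surface that is visible of it).
- r.landmark_of(target, camera): "xyz" ([x, y, z] in m, in world coordinates, good to about 4 mm: a listed point, or the origin of a listed thing).
The state is a dict: "clock": time; "joints": joint angles; "qvel": joint speeds; "tau": joint torques, N m; "tcp_pos": TCP position; "orientation": TCP orientation; "contact_force": force on the tool from outside, world axes, zero at the start; "moment": the same for the moment, N m; "grip_width": finger opening in m; "gripper_force": force on a finger pad.
Only numpy, scipy, OpenCV 4.12 (cv2) and the standard library are available. Lean on these libraries where they do the work, as an engineer would, in place of code of your own. Each camera call takes 0.05 s, during which the arm holds its last target. There are 200 camera calls.

## Task

Slide the vial rack along the shaker's platform until its fork is fully home on the stud, under the stud's head, with the rack square and its hole over the platform's threaded hole. Take the flat-headed thumbscrew from its parking hole, pass it down through both holes and turn it clockwise until its collar clamps the rack finger-tight, forcing nothing. Let go, and leave the other screw and the glassware where they are.

Things in the scene. Friction and masses are not known exactly. Their poses are not given: they have to be found in the camera images.
- platform (a point): Centre of the top of the shaker's platform, 110 mm above the bench. Aluminium platform 240 x 340 x 12 mm on a white housing, all fixed to the bench. Axes: z up, y along the long side from the threaded hole towards the stud. Places 'on the platform' below are (x, y) in mm in this frame.
- stud (a point): Fixed steel stud at (35, 100) on the platform; this point is on its axis at the platform's top. Shank 10 mm across and 7.5 mm tall, then a head 18 mm across and 4 mm thick: the 5 mm thick fork slides in under the head from the -y side.
- tapped_hole (a point): Threaded hole at (35, -89) on the platform; this point is its centre at the platform's top. 24 mm bore, inside it a coarse two-start right-hand thread, 12 mm clear in the middle, 10 mm travel per whole turn, starting 1 to 2 mm below the top. The thread's depth and angle differ from one shaker to another (the angle by up to 30 degrees either way).
- rack_block (a point): Centre of the loose vial rack, 21 mm above its underside; y is its long axis, towards the fork. White block 44 (x) x 104 (y) mm with three round pockets on a 5 mm aluminium strip, 37 mm tall in all; take it across the 44 mm. It starts on the platform, askew and pulled back from the stud. Home, it is centred at (35, 23) on the platform, its axes along the platform's.
- rack_slot (a point): Point on the rack's underside 77 mm from its centre towards +y, in the fork's slot: it is on the stud's axis when the slot's end touches the stud. Slot 12.5 mm wide with a flared mouth, its end 72 mm and the fork's tips 99 mm from the rack's centre; fork 40 mm wide, 5 mm thick.
- rack_hole (a point): Centre of the round hole in the rack's tongue, on the underside, 112 mm from the rack's centre towards -y. Hole 19.5 mm across; tongue 40 mm wide, 5 mm thick, reaching 134 mm from the rack's centre, clear for 60 mm from the hole to the block. With the fork home and the rack square it lies over the threaded hole within 1 mm.
- screw_head (a point): Centre of the flat paddle head of the steel thumbscrew (80 g). Paddle 34 mm wide along x, 9 mm thick along y, 24 mm tall; pinch it across the 9 mm. z points up. The screw stands loose and upright in a 19.5 mm parking hole at (-75, 60) or (-75, -60) on the platform, at any angle, collar on the platform. A neck 14 mm across and 12 mm long joins paddle and collar.
- screw_collar (a point): Centre of the underside of the thumbscrew's collar (28 mm across, 4 mm thick), 28 mm below the paddle's centre. Under it a tapered shoulder 17 mm across and 4.2 mm tall, a 10 mm shank with a cone point 21.5 mm below the collar, and two thread lugs, 16.8 mm over both, along the screw's x axis (the paddle's width) 11.5 mm below the collar.
- screw: The same thumbscrew, origin at point screw_collar. Set down through both holes with the paddle across the rack (either way round) it rests with the collar 6 to 9.5 mm above the platform; lightly followed down and turned clockwise (from above) it takes the thread and is tight after 110 to 240 degrees in all; from other angles up to 180 degrees more. Tight, the collar is 5 mm above the platform.
- rack: The same rack (0.28 to 0.46 kg), origin at the centre of its underside. Finger-tight means the tongue is clamped by the collar: turning takes under 0.05 N m until the thread pulls the collar hard onto the tongue, then the moment rises within 20 degrees or so. Stop at 0.06 to 0.12 N m; 0.18 is too tight for this light quick thread. The screw stays as it is left.
- shaker: The shaker with its platform and stud, fixed; origin at the centre of its footprint on the bench.
- knob_screw: Bystander: a screw with a round black knob 32 mm across in the other parking hole; origin under its collar, top 30 mm above the platform.
- bottle: Bystander: amber bottle 72 mm across, 155 mm tall, on the bench; origin at its foot.
- beaker: Bystander: glass beaker 68 mm across, 90 mm tall, on the bench; origin at its foot.
- vial: Bystander: capped glass vial 25 mm across, 60 mm tall, on the bench; origin at its foot.
Not all that is in view belongs to the job. Leave any purple look-alike of the screw alone.

How it is judged:
On the way:
1. the rack is home: fork on the stud under its head, tongue hole over the threaded hole (horizontal distance between rack_hole and tapped_hole below 0.003 m and horizontal distance between rack_slot and stud below 0.003 m and z of each of rack_hole, rack_slot in the frame of platform below 0.0025 m), for 0.2 s.
At the end, for the whole second after the job is handed in: Rack flat on the platform, fork home on the stud and tongue hole over the threaded hole (3 mm), square within 2.3 deg; thumbscrew upright through both (3 mm), collar on the tongue (3.8 to 6.2 mm above the platform), clamping it with over 5 N; all let go and at rest (all of step 1 and angle between the y axis of rack_block and the y axis of platform, either way round below 0.04 rad and horizontal distance between screw_collar and tapped_hole below 0.003 m and z of screw_collar in the frame of platform between 0.0038 and 0.0062 m and angle between screw_head's own z axis and vertical below 0.06 rad and contact force between screw and rack above 5 N and linear speed of each of rack, screw below 0.01 m/s); the robot touches nothing.
It fails at once if the screw is pressed on or tightened against the rack with more than 40 N (contact force between screw and rack above 40 N).
It fails at once if the rack is jammed against the stud or platform with more than 40 N (contact force between rack and shaker above 40 N).
It fails at once if the robot knocks or presses the shaker itself with more than 20 N (contact force between the arm and shaker above 20 N).
It fails at once if the other screw is pulled out or shifted by more than 15 mm (distance of knob_screw from where it was at the start of the episode above 0.015 m).
It fails at once if the bottle, beaker or vial is shifted by more than 20 mm (distance of any of bottle, beaker, vial from where it was at the start of the episode above 0.02 m).
It also fails if it takes over 70 s, if anything falls off the work surface, if the arm or the gripper's body presses on something with over 40 N, if the wrist force passes 120 N, or if a joint passes its speed limit or range.

## Working session

There is one attempt and no reset: what is moved stays moved. The work goes in short steps, Python scripts to look and compute and a shell command to move; the robot and the scene stay as the last step left them, time stands still between calls to the robot, and variables do not carry over. Pictures are saved under pics/ and viewed, at most 10 in all, crops included, and the job is handed in when it is done.

```bash
mkdir -p pics
cat > h.py <<'E'
import numpy as np, cv2
from bench import r
from scipy.spatial.transform import Rotation as R
def st():
    o=r.get_obs(); M=R.from_rotvec(o['orientation']).as_matrix()
    print('t',round(o['clock'],2),'tcp',np.round(o['tcp_pos'],4),'x',np.round(M[:,0],3),'y',np.round(M[:,1],3),'z',np.round(M[:,2],3),'F',np.round(o['contact_force'],1),'M',np.round(o['moment'],3),'w',round(o['grip_width'],4),'g',o['gripper_force'])
    return o,M
def snap(cam,name=None):
    c=r.get_calibration(cam); p,d=r.grab_frame(cam)
    if name: cv2.imwrite('pics/'+name,p[:,:,::-1])
    return p,d,c
def look(cam,names,n=2):
    for k in names:
        for q in r.landmark_of(k,cam)[:n]: print(cam,k,np.round(q['xyz'],4),round(q['score'],2))
def ray(c,uv):
    u=cv2.undistortPoints(np.array([[uv]],float),c['mtx'],np.array(c['dist']))[0,0]
    E=np.array(c['extrinsics']); return E[:3,3],E[:3,:3]@np.array([u[0],u[1],1])
def onz(c,uv,z):
    o,d=ray(c,uv); return o+d*(z-o[2])/d[2]
def proj(c,X):
    E=np.array(c['extrinsics']); q=(np.atleast_2d(X)-E[:3,3])@E[:3,:3]
    return cv2.projectPoints(q,np.zeros(3),np.zeros(3),c['mtx'],np.array(c['dist']))[0][:,0]
E
python3 - <<'E'
from h import *
st()
for cam in ['scene','side']:
    p,d,c=snap(cam,cam+'0.png')
    look(cam,['platform','stud','tapped_hole','rack_block','rack_slot','rack_hole','screw_head','screw_collar','knob_screw','bottle','beaker','vial'])
a=cv2.imread('pics/scene0.png');b=cv2.imread('pics/side0.png')
E
```

```text
t 0.0 tcp [0.3023 0.6028 0.2303] x [-0.894  0.448 -0.   ] y [ 0.448  0.894 -0.002] z [-0.001 -0.002 -1.   ] F [0.1 0.7 0.2] M [-0.016 -0.017  0.046] w 0.0856 g 0.0
scene platform [5.722e-01 2.000e-04 1.108e-01] 0.71
scene stud [0.5753 0.1056 0.1069] 0.79
scene tapped_hole [ 0.6345 -0.0736  0.1106] 0.92
scene rack_block [ 0.6289 -0.0076  0.134 ] 0.93
scene rack_block [ 0.6237 -0.0075  0.1075] 0.6
scene rack_slot [0.613  0.0661 0.1097] 0.69
scene rack_hole [ 0.6445 -0.1217  0.1104] 0.77
scene screw_head [ 0.4204 -0.2466  0.0069] 0.58
scene screw_head [ 0.5202 -0.0804  0.1367] 0.49
scene screw_collar [0.3349 0.0726 0.0165] 0.65
scene screw_collar [ 0.5233 -0.0816  0.1068] 0.63
scene knob_screw [0.4874 0.0323 0.1096] 0.61
scene bottle [ 5.571e-01 -4.144e-01  5.000e-04] 0.62
scene beaker [0.4766 0.427  0.0017] 0.74
scene vial [6.692e-01 4.000e-01 6.000e-04] 0.67
side platform [0.5748 0.0018 0.1055] 0.9
side stud [0.5735 0.1073 0.112 ] 0.74
side tapped_hole [ 0.6341 -0.0689  0.1101] 0.87
side tapped_hole [ 0.5197 -0.0825  0.1372] 0.38
side rack_block [ 0.6242 -0.0096  0.134 ] 0.87
side rack_slot [0.6166 0.0725 0.1125] 0.62
side rack_hole [ 0.647  -0.1182  0.1111] 0.83
side screw_head [ 0.5206 -0.078   0.1347] 0.69
side screw_head [0.345  0.0997 0.0018] 0.61
side screw_collar [ 0.5206 -0.0795  0.1054] 0.62
side screw_collar [ 0.4457 -0.2436  0.0149] 0.58
side knob_screw [0.4845 0.0279 0.1075] 0.45
side bottle [ 5.587e-01 -4.092e-01 -1.000e-04] 0.85
side bottle [0.6121 0.0723 0.1107] 0.43
side beaker [0.478  0.4222 0.0008] 0.93
side vial [0.4802 0.4239 0.0028] 0.53
side vial [0.6745 0.3989 0.0007] 0.48
```

View pics/scene0.png

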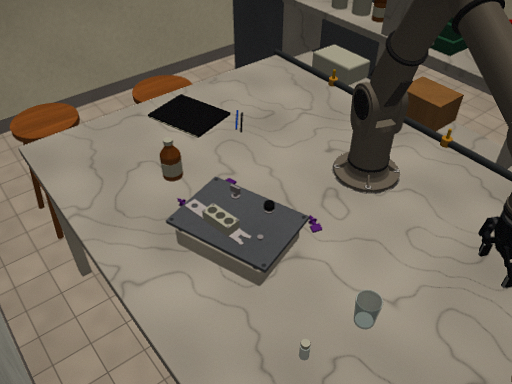

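View pics/side0.png

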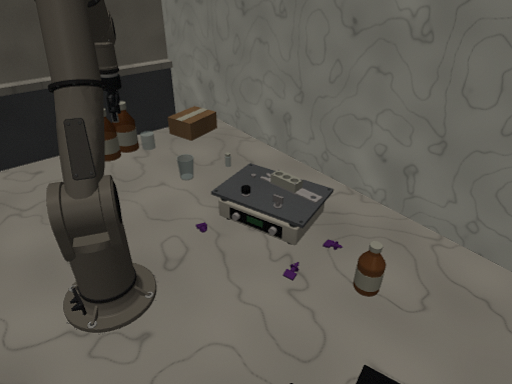

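```bash
python3 -m jog '[{"x":-0.049,"y":-0.037,"z":-0.01},{"x":-0.049,"y":-0.037,"z":-0.01},{"x":-0.049,"y":-0.037,"z":-0.01},{"x":-0.049,"y":-0.037,"z":-0.01},{"x":-0.049,"y":-0.037,"z":-0.01},{"x":-0.049,"y":-0.037,"z":-0.01},{"x":-0.049,"y":-0.037,"z":-0.01},{"x":-0.049,"y":-0.037,"z":-0.01}]'; python3 -m jog '[{"x":-0.049,"y":-0.037,"z":-0.01},{"x":-0.049,"y":-0.037,"z":-0.01},{"rz":9},{"rz":9},{"rz":9},{"rz":9},{"rz":9},{}]'
python3 - <<'E'
from h import *
o,M=st()
p,d,c=snap('wrist','w0.png')
print(np.round(c['extrinsics'],3).tolist())
look('wrist',['platform','stud','tapped_hole','rack_block','rack_slot','rack_hole','screw_head','screw_collar','knob_screw'])
E
```

```text
t 1.3 tcp [0.3025 0.6034 0.2313] x [-0.894  0.448  0.   ] y [0.448 0.894 0.   ] z [-0.  0. -1.] F [0.6 0.6 0. ] M [-0.015 -0.04  -0.036] w 0.0852 g 0.0
[[0.449, 0.859, 0.248, 0.24], [0.894, -0.431, -0.125, 0.634], [-0.0, 0.278, -0.961, 0.374], [0.0, 0.0, 0.0, 1.0]]validation failed for argument at $[0]...
validation failed for argument at $[0]...
```

View pics/w0.png

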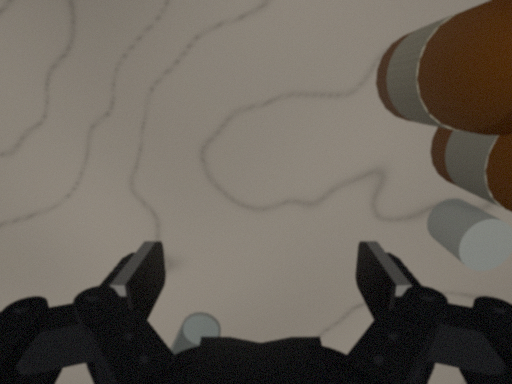

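```bash
python3 -m jog '[{"fingers":0.085,"x":-0.049,"y":-0.037,"z":-0.01,"rx":0,"ry":0,"rz":0},{"fingers":0.085,"x":-0.049,"y":-0.037,"z":-0.01,"rx":0,"ry":0,"rz":0},{"fingers":0.085,"x":-0.049,"y":-0.037,"z":-0.01,"rx":0,"ry":0,"rz":0},{"fingers":0.085,"x":-0.049,"y":-0.037,"z":-0.01,"rx":0,"ry":0,"rz":0},{"fingers":0.085,"x":-0.049,"y":-0.037,"z":-0.01,"rx":0,"ry":0,"rz":0},{"fingers":0.085,"x":-0.049,"y":-0.037,"z":-0.01,"rx":0,"ry":0,"rz":0}]' && python3 -m jog '[{"fingers":0.085,"x":-0.049,"y":-0.037,"z":-0.01,"rx":0,"ry":0,"rz":0},{"fingers":0.085,"x":-0.049,"y":-0.037,"z":-0.01,"rx":0,"ry":0,"rz":0},{"fingers":0.085,"x":-0.049,"y":-0.037,"z":-0.01,"rx":0,"ry":0,"rz":0},{"fingers":0.085,"x":-0.049,"y":-0.037,"z":-0.01,"rx":0,"ry":0,"rz":9},{"fingers":0.085,"x":0,"y":0,"z":0,"rx":0,"ry":0,"rz":9},{"fingers":0.085,"x":0,"y":0,"z":0,"rx":0,"ry":0,"rz":9},{"fingers":0.085,"x":0,"y":0,"z":0,"rx":0,"ry":0,"rz":9},{"fingers":0.085,"x":0,"y":0,"z":0,"rx":0,"ry":0,"rz":9}]'
python3 - <<'E'
from h import *
o,M=st()
p,d,c=snap('wrist','w1.png')
print(np.round(c['extrinsics'],3).tolist())
look('wrist',['platform','stud','tapped_hole','rack_block','rack_slot','rack_hole','screw_head','screw_collar','knob_screw'])
E
```

```text
clock: 2.55
tcp_pos: [0.4666, 0.2713, 0.292]
orientation: [0.723, 3.057, 0.001]
contact_force: [1.7, 0.8, 0.0]
grip_width: 0.0846
gripper_force: 0.0
clock: 3.55
tcp_pos: [0.5747, 0.053, 0.3314]
orientation: [1.845, 2.543, 0.0]
contact_force: [-0.3, 0.5, 0.4]
grip_width: 0.0851
gripper_force: 0.0
t 3.55 tcp [0.5747 0.053  0.3314] x [-0.31   0.951  0.   ] y [0.951 0.31  0.   ] z [ 0.  0. -1.] F [-0.3  0.5  0.4] M [-0.046  0.031 -0.008] w 0.0851 g 0.0
[[0.951, 0.298, 0.086, 0.554], [0.31, -0.913, -0.264, 0.119], [0.0, 0.278, -0.961, 0.474], [0.0, 0.0, 0.0, 1.0]]
wrist platform [ 0.5785 -0.0026  0.1076] 0.65
wrist stud [0.5768 0.1025 0.1127] 0.63
wrist stud [ 0.6282 -0.0033  0.1337] 0.52
wrist rack_block [ 0.6269 -0.0059  0.1328] 0.66
wrist rack_slot [0.6139 0.0677 0.1156] 0.96
wrist rack_slot [ 0.6434 -0.1163  0.1107] 0.56
wrist rack_hole [ 0.6408 -0.1182  0.1113] 0.69
wrist screw_head [0.3407 0.1021 0.007 ] 0.78
wrist screw_head [ 0.5174 -0.0772  0.1346] 0.68
wrist screw_collar [0.3361 0.0759 0.0168] 0.63
wrist screw_collar [ 0.5197 -0.0794  0.1044] 0.61
wrist knob_screw [0.4827 0.0319 0.1094] 0.84
```

View pics/w1.png

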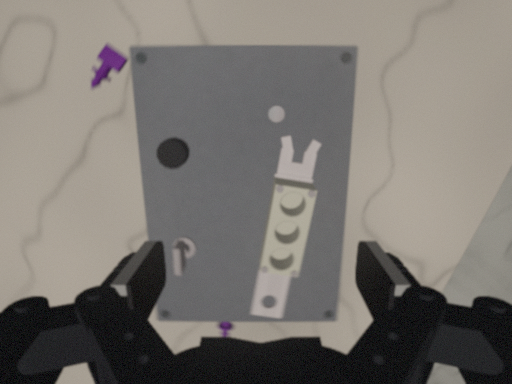

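```bash
cat >> h.py <<'E'
def cloud(d,c):
    h,w=d.shape; v,u=np.mgrid[:h,:w]
    n=cv2.undistortPoints(np.stack([u,v],-1).reshape(-1,1,2).astype(float),c['mtx'],np.array(c['dist'])).reshape(h,w,2)
    P=np.dstack([n[...,0]*d,n[...,1]*d,d]); E=np.array(c['extrinsics'])
    P=P@E[:3,:3].T+E[:3,3]; P[d<=0]=np.nan; return P
def rect(X):
    (cx,cy),(a,b),t=cv2.minAreaRect((X[:,:2]*1000).astype(np.float32)); return round(cx,1),round(cy,1),round(a,1),round(b,1),round(t,2)
def biggest(m,near=None):
    n,l,s,ce=cv2.connectedComponentsWithStats(m.astype(np.uint8))
    k=1+np.argmax(s[1:,4]) if near is None else 1+np.argmin(np.linalg.norm(ce[1:]-near,axis=1)+1e3*(s[1:,4]<15))
    return l==k,ce[k],s[k,4]
E
python3 - <<'E'
from h import *
p,d,c=snap('wrist'); P=cloud(d,c); z=P[...,2]
for lo,hi,nm in [(.10,.12,'plat'),(.139,.155,'rack'),(.117,.127,'stud')]:
    m=(z>lo)&(z<hi); m[330:]=0; m,ce,n=biggest(m,(277,114) if nm=='stud' else None); X=P[m]
    print(nm,n,np.median(X[:,2]),rect(X),X.mean(0).round(4),ce)
g=cv2.cvtColor(p,cv2.COLOR_RGB2GRAY)
m,ce,n=biggest(g[95:135,258:298]>130); ce=ce+[258,95]; print('stud px',ce,n,onz(c,ce,.1215))
hsv=cv2.cvtColor(p,cv2.COLOR_RGB2HSV)
for q in [(277,114),(230,200),(270,240),(262,290),(269,301),(179,262),(188,244)]: print(q,p[q[1],q[0]],round(float(z[q[1],q[0]]),4))
# platform edges, left/right/top via gradient
for row in (100,200,230): 
    r1=g[row].astype(int); dd=np.diff(r1); print(row,np.argmin(dd[100:180])+100,np.argmax(dd[320:380])+320)
print([np.argmin(np.diff(g[:80,cc].astype(int))) for cc in (180,240,300)])
np.set_printoptions(linewidth=200)
E
```

```text
plat 50563 0.10994318120946739 (573.9, -0.3, 241.4, 341.6, 18.79) [0.5651 0.025  0.1102] [244.27055357 172.52107272]
rack 2568 0.14688635816338927 (627.3, -8.5, 44.4, 104.7, 9.53) [ 0.6266 -0.0058  0.1465] [288.06074766 229.2932243 ]
stud 223 0.12117541174578639 (575.2, 106.0, 17.0, 17.2, 64.46) [0.5752 0.1061 0.1212] [276.04484305 113.42152466]
stud px [275.647343   113.41545894] 207 [0.57480617 0.10600423 0.1215    ]
(277, 114) [161 155 154] 0.1209
(230, 200) [107 107 107] 0.1094
(270, 240) [175 171 155] 0.1479
(262, 290) [176 167 165] 0.1141
(269, 301) [106 103 105] 0.1102
(179, 262) [144 136 136] 0.1502
(188, 244) [139 130 128] 0.1139
100 133 353
200 143 346
230 146 344
[np.int64(45), np.int64(44), np.int64(44)]
```

```bash
python3 -m jog '[{"fingers":0.085,"x":-0.037,"y":0.0155,"z":0.04,"rx":0,"ry":0,"rz":0},{"fingers":0.085,"x":-0.0375,"y":0.0155,"z":0.04,"rx":0,"ry":0,"rz":0},{"fingers":0.085,"x":0,"y":0,"z":0.04,"rx":0,"ry":0,"rz":8.5},{"fingers":0.085,"x":0,"y":0,"z":0,"rx":0,"ry":0,"rz":0},{"fingers":0.085,"x":0,"y":0,"z":0,"rx":0,"ry":0,"rz":0}]'; python3 -c "
from h import *
st()"
```

```text
clock: 4.72
tcp_pos: [0.6284, -0.0074, 0.2128]
orientation: [2.017, 2.407, 0.002]
contact_force: [-1.0, -0.8, -0.0]
grip_width: 0.0849
gripper_force: 0.0
t 4.72 tcp [ 0.6284 -0.0074  0.2128] x [-0.175  0.985  0.   ] y [0.985 0.175 0.002] z [ 0.002  0.    -1.   ] F [-1.  -0.8 -0. ] M [0.04  0.015 0.04 ] w 0.0849 g 0.0
```

```bash
python3 -m jog '[{"fingers":0.085,"x":-0.001,"y":-0.001,"z":0.03,"rx":0,"ry":0,"rz":0.5},{"fingers":0.085,"x":0,"y":0,"z":0.03,"rx":0,"ry":0,"rz":0},{"fingers":0.085,"x":0,"y":0,"z":0.025,"rx":0,"ry":0,"rz":0},{"fingers":0.085,"x":0,"y":0,"z":0.01,"rx":0,"ry":0,"rz":0},{"fingers":0.085,"x":0,"y":0,"z":0,"rx":0,"ry":0,"rz":0}]' && python3 -m jog '[{"fingers":0.05,"x":0,"y":0,"z":0,"rx":0,"ry":0,"rz":0},{"fingers":0.04,"x":0,"y":0,"z":0,"rx":0,"ry":0,"rz":0},{"fingers":0.038,"x":0,"y":0,"z":0,"rx":0,"ry":0,"rz":0},{"fingers":0.036,"x":0,"y":0,"z":0,"rx":0,"ry":0,"rz":0},{"fingers":0.036,"x":0,"y":0,"z":0,"rx":0,"ry":0,"rz":0},{"fingers":0.036,"x":0,"y":0,"z":0,"rx":0,"ry":0,"rz":0}]' 30
python3 - <<'E'
from h import *
st()
p,d,c=snap('wrist','w2.png'); P=cloud(d,c); z=P[...,2]
m=(z>.139)&(z<.155); m[330:]=0; m,ce,n=biggest(m);print(rect(P[m]))
E
```

```text
clock: 5.35
tcp_pos: [0.6275, -0.0087, 0.1174]
orientation: [2.031, 2.396, 0.002]
contact_force: [0.1, 1.0, 0.1]
grip_width: 0.0855
gripper_force: 0.0
clock: 6.1
tcp_pos: [0.6274, -0.0091, 0.1173]
orientation: [2.032, 2.395, 0.002]
contact_force: [-1.2, -0.1, 6.1]
grip_width: 0.0435
gripper_force: 33.4
t 6.1 tcp [ 0.6274 -0.0091  0.1173] x [-0.163  0.987  0.   ] y [0.987 0.163 0.001] z [ 0.001  0.    -1.   ] F [-1.2 -0.1  6.1] M [ 0.074  0.342 -0.019] w 0.0435 g 33.351846928708255
(625.5, 5.0, 71.0, 77.7, 9.6)
```

View pics/w2.png

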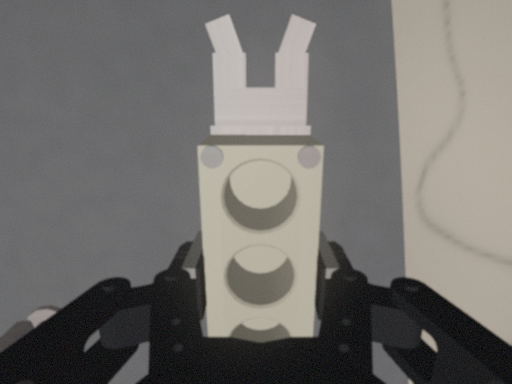

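```bash
python3 -m jog '[{"fingers":0.036,"x":0,"y":0,"z":-0.0005,"rx":0,"ry":0,"rz":-3.2},{"fingers":0.036,"x":0,"y":0,"z":0,"rx":0,"ry":0,"rz":-3.2},{"fingers":0.036,"x":0,"y":0,"z":0,"rx":0,"ry":0,"rz":-3.0},{"fingers":0.036,"x":0,"y":-0.0065,"z":0,"rx":0,"ry":0,"rz":0},{"fingers":0.036,"x":0,"y":-0.0063,"z":0,"rx":0,"ry":0,"rz":0},{"fingers":0.036,"x":0,"y":0,"z":0,"rx":0,"ry":0,"rz":0}]'
python3 - <<'E'
from h import *
o,M=st()
p,d,c=snap('wrist','w3.png'); P=cloud(d,c)
C=np.array([.5739,-.0003]);a=np.radians(18.79);A=np.array([[np.cos(a),np.sin(a)],[-np.sin(a),np.cos(a)]])
print('tcp plat',A@(np.array(o['tcp_pos'][:2])-C)*1000, 'yaw',np.degrees(np.arctan2(M[1,1],M[0,1])))
look('wrist',['stud','rack_slot'])
g=cv2.cvtColor(p,cv2.COLOR_RGB2GRAY)
z=P[...,2]
m=(z>.117)&(z<.127)&(np.arange(384)[:,None]<130); m,ce,n=biggest(m); print('stud',n,rect(P[m]),A@(P[m].mean(0)[:2]-C)*1000,ce, A@(onz(c,ce,.1215)[:2]-C)*1000)
E
```

```text
clock: 6.9
tcp_pos: [0.6143, -0.0134, 0.1173]
orientation: [1.831, 2.553, 0.0]
contact_force: [-1.5, 1.0, 6.5]
grip_width: 0.0439
gripper_force: 33.4
t 6.9 tcp [ 0.6143 -0.0134  0.1173] x [-0.321  0.947  0.   ] y [0.947 0.321 0.   ] z [ 0.  0. -1.] F [-1.5  1.   6.5] M [ 0.022  0.06  -0.036] w 0.0439 g 33.366004632625845
tcp plat [ 34.0381192  -25.44274669] yaw 18.721567662247708
wrist rack_slot [0.5883 0.0589 0.1138] 0.62
stud 455 (494.4, 35.0, 11.6, 29.2, 11.69) [-61.73463033  58.65246204] [18.71648352 59.64615385] [-64.1061008   59.11961663]
```

View pics/w3.png

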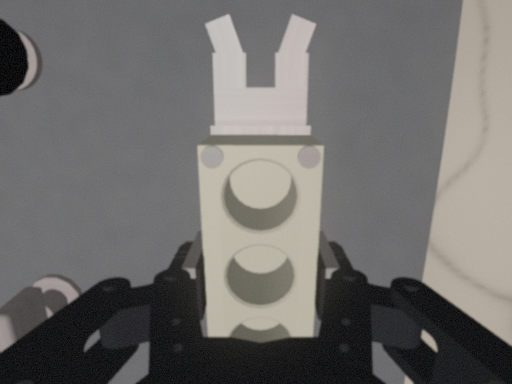

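```bash
python3 -m jog '[{"fingers":0.036,"x":0.007,"y":0.0008,"z":0,"rx":0,"ry":0,"rz":0},{"fingers":0.036,"x":0.008,"y":0,"z":0,"rx":0,"ry":0,"rz":0},{"fingers":0.036,"x":0.006,"y":0,"z":0,"rx":0,"ry":0,"rz":0},{"fingers":0.036,"x":0.005,"y":0,"z":0,"rx":0,"ry":0,"rz":0},{"fingers":0.036,"x":0.004,"y":0,"z":0,"rx":0,"ry":0,"rz":0},{"fingers":0.036,"x":0,"y":0,"z":0,"rx":0,"ry":0,"rz":0}]'
cat >> h.py <<'E'
C=np.array([.5739,-.0003]);a=np.radians(18.79);A=np.array([[np.cos(a),np.sin(a)],[-np.sin(a),np.cos(a)]])
def pl():
    o,M=st(); print('tcp plat',(A@(np.array(o['tcp_pos'][:2])-C)*1000).round(2), 'yaw',np.degrees(np.arctan2(M[1,1],M[0,1])).round(2),'F plat',(A@np.array(o['contact_force'][:2])).round(1)); return o,M
E
python3 - <<'E'
from h import *
pl(); p,d,c=snap('wrist','w4.png')
E
```

```text
clock: 7.8
tcp_pos: [0.606, 0.0149, 0.1173]
orientation: [1.83, 2.552, -0.0]
contact_force: [0.6, -2.5, 6.5]
grip_width: 0.0436
gripper_force: 33.3
t 7.8 tcp [0.606  0.0149 0.1173] x [-0.321  0.947 -0.001] y [0.947 0.321 0.001] z [ 0.001 -0.001 -1.   ] F [ 0.6 -2.5  6.5] M [-0.367 -0.227 -0.088] w 0.0436 g 33.32042920825188
tcp plat [35.34  4.05] yaw 18.72 F plat [-0.2 -2.5]
```

View pics/w4.png

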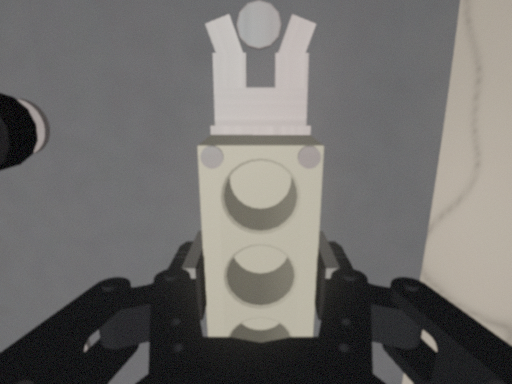

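```bash
python3 -m jog '[{"fingers":0.036,"x":0.005,"y":0,"z":0,"rx":0,"ry":0,"rz":0},{"fingers":0.036,"x":0.005,"y":0,"z":0,"rx":0,"ry":0,"rz":0},{"fingers":0.036,"x":0.004,"y":0,"z":0,"rx":0,"ry":0,"rz":0},{"fingers":0.036,"x":0.002,"y":0,"z":0,"rx":0,"ry":0,"rz":0},{"fingers":0.036,"x":0,"y":0,"z":0,"rx":0,"ry":0,"rz":0}]'; python3 -c "
from h import *
pl()"
for i in 1 2; do python3 -m jog '[{"fingers":0.036,"x":0.0008,"y":0,"z":0,"rx":0,"ry":0,"rz":0},{"fingers":0.036,"x":0,"y":0,"z":0,"rx":0,"ry":0,"rz":0}]' >/dev/null; python3 -c "
from h import *
pl()"; done
```

```text
clock: 8.48
tcp_pos: [0.601, 0.0299, 0.1173]
orientation: [1.83, 2.552, -0.0]
contact_force: [0.0, -3.9, 7.1]
grip_width: 0.0437
gripper_force: 33.4
t 8.47 tcp [0.601  0.0299 0.1173] x [-0.321  0.947 -0.001] y [0.947 0.321 0.001] z [ 0.001 -0.001 -1.   ] F [ 0.  -3.9  7.1] M [-0.522 -0.339 -0.065] w 0.0437 g 33.35408618338988
tcp plat [35.38 19.9 ] yaw 18.71 F plat [-1.2 -3.7]
t 8.72 tcp [0.6008 0.0304 0.1173] x [-0.321  0.947 -0.001] y [0.947 0.321 0.001] z [ 0.001 -0.001 -1.   ] F [ 1.6 -3.4  4.9] M [-0.648 -0.392 -0.064] w 0.0433 g 33.292294008388126
tcp plat [35.36 20.37] yaw 18.7 F plat [ 0.5 -3.7]
t 8.97 tcp [0.6006 0.0311 0.1173] x [-0.32   0.947 -0.002] y [0.947 0.321 0.001] z [ 0.001 -0.001 -1.   ] F [ 1.8 -4.1  5.5] M [-0.659 -0.298 -0.091] w 0.0434 g 33.26773936896643
tcp plat [35.37 21.11] yaw 18.69 F plat [ 0.4 -4.4]
```

```bash
for i in 1 2 3; do python3 -m jog '[{"fingers":0.036,"x":0.0008,"y":0,"z":0,"rx":0,"ry":0,"rz":0},{"fingers":0.036,"x":0,"y":0,"z":0,"rx":0,"ry":0,"rz":0}]' >/dev/null; python3 -c "
from h import *
pl()" | tail -1; done
```

```text
tcp plat [35.31 21.86] yaw 18.69 F plat [ 0.  -3.8]
tcp plat [35.35 22.68] yaw 18.69 F plat [-0.3 -4.6]
tcp plat [35.35 22.91] yaw 18.68 F plat [ 0.2 -5.3]
```

```bash
for i in 1 2; do python3 -m jog '[{"fingers":0.036,"x":0.0008,"y":0,"z":0,"rx":0,"ry":0,"rz":0},{"fingers":0.036,"x":0,"y":0,"z":0,"rx":0,"ry":0,"rz":0}]' >/dev/null; python3 -c "
from h import *
pl()" | tail -1; done
python3 - <<'E'
from h import *
p,d,c=snap('wrist','w5.png'); look('wrist',['stud','rack_slot'])
g=cv2.cvtColor(p,cv2.COLOR_RGB2GRAY)
cv2.imwrite('pics/w5c.png',cv2.resize(p[0:200,160:360,::-1],None,fx=3,fy=3))
E
```

```text
tcp plat [35.26 22.96] yaw 18.65 F plat [ 1.5 -8.1]
tcp plat [35.21 23.04] yaw 18.61 F plat [  0.9 -10. ]
wrist stud [0.5747 0.105  0.1112] 0.97
```

View pics/w5c.png

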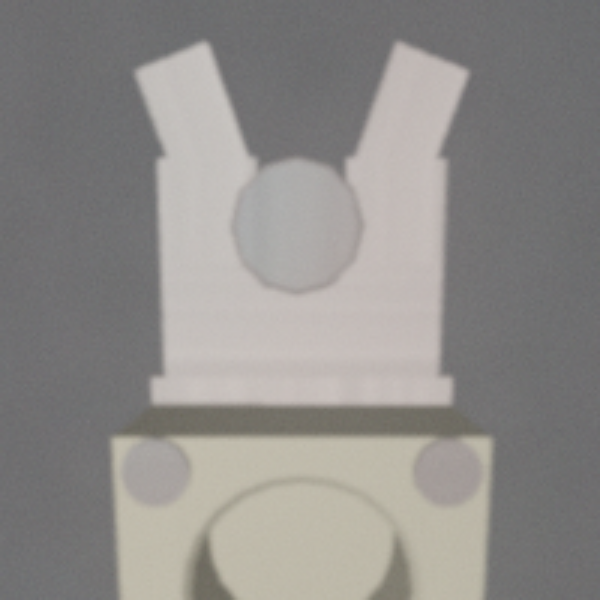

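```bash
python3 -m jog '[{"fingers":0.036,"x":-0.0015,"y":0,"z":0,"rx":0,"ry":0,"rz":0},{"fingers":0.055,"x":0,"y":0,"z":0,"rx":0,"ry":0,"rz":0},{"fingers":0.06,"x":0,"y":0,"z":0,"rx":0,"ry":0,"rz":0},{"fingers":0.085,"x":0,"y":0,"z":0,"rx":0,"ry":0,"rz":0},{"fingers":0.085,"x":0,"y":0,"z":-0.02,"rx":0,"ry":0,"rz":0},{"fingers":0.085,"x":-0.02,"y":-0.02,"z":-0.04,"rx":0,"ry":0,"rz":0},{"fingers":0.085,"x":-0.03,"y":-0.03,"z":-0.04,"rx":0,"ry":0,"rz":0},{"fingers":0.085,"x":0,"y":0,"z":-0.04,"rx":0,"ry":0,"rz":0}]'; python3 -m jog '[{"fingers":0.085,"x":0,"y":0,"z":-0.04,"rx":0,"ry":0,"rz":0},{"fingers":0.085,"x":0,"y":0,"z":0,"rx":0,"ry":0,"rz":0}]'
python3 - <<'E'
from h import *
o,M=pl(); print(np.round(o['joints'],3))
p,d,c=snap('wrist','w6.png'); P=cloud(d,c); z=P[...,2]; 
Q=(P[...,:2]-C)@A.T*1000
def rp(m):
    (cx,cy),(aa,b),t=cv2.minAreaRect(Q[m].astype(np.float32)); return [round(v,2) for v in (cx,cy,aa,b,t)]
m=(z>.139)&(z<.155)&(Q[...,0]>0)&(Q[...,0]<70)&(abs(Q[...,1]-23)<60); print('rack',rp(m), Q[m].min(0),Q[m].max(0))
m=(z>.140)&(z<.19)&(abs(Q[...,0]+75)<30)&(abs(Q[...,1]+60)<35); print('paddle',m.sum(),rp(m),Q[m].mean(0),np.median(z[m]))
look('wrist',['rack_hole','tapped_hole','rack_slot','stud','screw_head','screw_collar'],3)
for f in ((35,-89),(-75,-60)): print(f,proj(c,np.r_[C+A.T@(np.array(f)/1000),.115]))
E
```

```text
clock: 11.38
tcp_pos: [0.5662, -0.0327, 0.258]
orientation: [-1.836, -2.548, 0.002]
contact_force: [0.5, 0.1, 0.2]
grip_width: 0.0849
gripper_force: 0.0
clock: 11.62
tcp_pos: [0.5697, -0.0289, 0.3]
orientation: [1.827, 2.551, 0.007]
contact_force: [0.7, 0.6, -0.9]
grip_width: 0.0847
gripper_force: 0.0
t 11.62 tcp [ 0.5697 -0.0289  0.3   ] x [-0.322  0.947 -0.001] y [0.947 0.322 0.006] z [ 0.006  0.001 -1.   ] F [ 0.7  0.6 -0.9] M [-0.042 -0.028 -0.049] w 0.0847 g 0.0
tcp plat [-13.24 -25.73] yaw 18.77 F plat [0.9 0.3]
[-0.437  0.253  0.464  1.756 -0.124  1.155  0.392]
rack [35.62, 23.26, 44.58, 103.79, 0.05] [ 13.29432106 -28.64714468] [57.86993784 75.1675405 ]
paddle 377 [-74.48, -59.33, 33.31, 9.42, 88.81] [-73.7716417  -58.14079776] 0.14942084913054782
wrist rack_hole [ 0.6336 -0.0743  0.1107] 0.65
wrist tapped_hole [ 0.634  -0.0707  0.1064] 0.85
wrist stud [0.5726 0.1058 0.1076] 0.8
wrist screw_head [ 0.5224 -0.0792  0.1326] 0.71
wrist screw_head [ 0.5623 -0.4163  0.0018] 0.62
wrist screw_head [ 0.6143 -0.2303  0.0084] 0.53
wrist screw_collar [ 0.5233 -0.0795  0.1074] 0.72
wrist screw_collar [ 0.6159 -0.2578  0.0198] 0.7
wrist screw_collar [0.3345 0.0777 0.0145] 0.6
(35, -89) [[303.37034683 221.98735106]]
(-75, -60) [[200.17844853 196.6826684 ]]
```

View pics/w6.png

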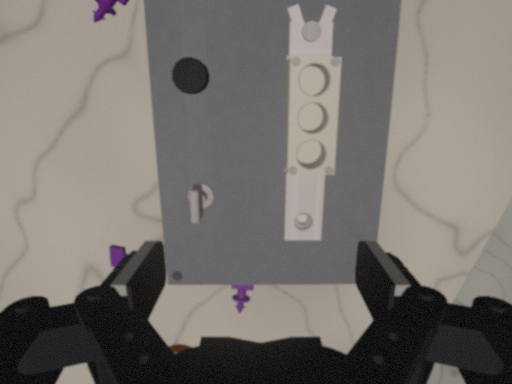

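```bash
python3 -m jog '[{"fingers":0.06,"x":-0.011,"y":-0.020,"z":0.03,"rx":0,"ry":0,"rz":0},{"fingers":0.06,"x":-0.011,"y":-0.020,"z":0.03,"rx":0,"ry":0,"rz":0},{"fingers":0.06,"x":-0.012,"y":-0.0215,"z":0.03,"rx":0,"ry":0,"rz":1},{"fingers":0.06,"x":0,"y":0,"z":0,"rx":0,"ry":0,"rz":0},{"fingers":0.06,"x":0,"y":0,"z":0,"rx":0,"ry":0,"rz":0}]'; python3 -c "
from h import *
pl()"
```

```text
clock: 12.6
tcp_pos: [0.5218, -0.0803, 0.2074]
orientation: [1.85, 2.538, 0.001]
contact_force: [0.5, 1.1, 0.4]
grip_width: 0.0602
gripper_force: 0.0
t 12.6 tcp [ 0.5218 -0.0803  0.2074] x [-0.306  0.952 -0.   ] y [0.952 0.306 0.001] z [ 0.001  0.    -1.   ] F [0.5 1.1 0.4] M [ 0.013 -0.023  0.053] w 0.0602 g 0.0
tcp plat [-75.06 -58.99] yaw 17.8 F plat [0.8 0.9]
```

```bash
python3 -m jog '[{"fingers":0.05,"x":-0.0007,"y":0,"z":0.03,"rx":0,"ry":0,"rz":0},{"fingers":0.04,"x":0,"y":0,"z":0.03,"rx":0,"ry":0,"rz":0},{"fingers":0.035,"x":0,"y":0,"z":0.025,"rx":0,"ry":0,"rz":0},{"fingers":0.03,"x":0,"y":0,"z":0,"rx":0,"ry":0,"rz":0},{"fingers":0.006,"x":0,"y":0,"z":0,"rx":0,"ry":0,"rz":0},{"fingers":0.003,"x":0,"y":0,"z":0,"rx":0,"ry":0,"rz":0},{"fingers":0.003,"x":0,"y":0,"z":0,"rx":0,"ry":0,"rz":0},{"fingers":0.003,"x":0,"y":0,"z":0,"rx":0,"ry":0,"rz":0}]' 30; python3 -c "
from h import *
pl()"
```

```text
clock: 13.6
tcp_pos: [0.5224, -0.0814, 0.1231]
orientation: [1.85, 2.536, 0.003]
contact_force: [0.0, 0.8, 6.8]
grip_width: 0.011
gripper_force: 30.0
t 13.6 tcp [ 0.5224 -0.0814  0.1231] x [-0.305  0.952 -0.   ] y [0.952 0.305 0.003] z [ 0.003  0.001 -1.   ] F [0.  0.8 6.8] M [ 0.249 -0.145  0.059] w 0.011 g 29.953136444091797
tcp plat [-74.91 -60.14] yaw 17.78 F plat [0.3 0.8]
```

```bash
python3 -m jog '[{"fingers":0.003,"x":0,"y":0,"z":0,"rx":0,"ry":0,"rz":0},{"fingers":0.003,"x":0,"y":0,"z":-0.01,"rx":0,"ry":0,"rz":0},{"fingers":0.003,"x":0,"y":0,"z":-0.015,"rx":0,"ry":0,"rz":0},{"fingers":0.003,"x":0,"y":0,"z":-0.02,"rx":0,"ry":0,"rz":0},{"fingers":0.003,"x":0,"y":0,"z":-0.02,"rx":0,"ry":0,"rz":0},{"fingers":0.003,"x":0,"y":0,"z":-0.015,"rx":0,"ry":0,"rz":0},{"fingers":0.003,"x":0,"y":0,"z":0,"rx":0,"ry":0,"rz":0}]' 45
python3 - <<'E'
from h import *
pl()
for cam in ('scene','side','wrist'):
    snap(cam,'s1_%s.png'%cam); look(cam,['screw_head','screw_collar'],3)
a=cv2.imread('pics/s1_side.png');b=cv2.imread('pics/s1_scene.png');w=cv2.imread('pics/s1_wrist.png')
ca=cv2.resize(a[140:220,230:330],(400,320),interpolation=3);cb=cv2.resize(b[160:240,190:290],(400,320),interpolation=3)
cw=cv2.resize(w[184:384,131:381],(400,270)); 
cv2.imwrite('pics/v9.png',np.vstack([np.hstack([ca,cb]),np.hstack([cw,cw*0])]))
E
```

```text
clock: 14.48
tcp_pos: [0.5217, -0.0817, 0.2031]
orientation: [1.851, 2.536, 0.003]
contact_force: [-0.4, 0.3, -1.4]
grip_width: 0.0098
gripper_force: 43.9
t 14.47 tcp [ 0.5217 -0.0817  0.2031] x [-0.305  0.952 -0.   ] y [0.952 0.305 0.003] z [ 0.003  0.    -1.   ] F [-0.4  0.3 -1.4] M [ 0.025 -0.038 -0.   ] w 0.0098 g 43.89910161495209
tcp plat [-75.61 -60.22] yaw 17.77 F plat [-0.3  0.4]
scene screw_head [ 0.5226 -0.0834  0.2153] 0.65
scene screw_head [ 0.6122 -0.2299  0.0064] 0.52
scene screw_head [0.3469 0.1004 0.0061] 0.48
scene screw_collar [ 0.5279 -0.0811  0.1871] 0.59
scene screw_collar [ 0.4466 -0.2412  0.0093] 0.53
scene screw_collar [ 0.6207 -0.2537  0.0111] 0.52
side screw_head [0.5713 0.     0.11  ] 0.72
side screw_head [0.3477 0.0998 0.0051] 0.47
side screw_head [ 0.5222 -0.0823  0.216 ] 0.43
side screw_collar [0.335  0.0743 0.0091] 0.63
side screw_collar [ 0.4459 -0.2423  0.015 ] 0.54
side screw_collar [ 0.6187 -0.2534  0.0139] 0.48
wrist screw_head [ 0.4207 -0.2498  0.0066] 0.8
wrist screw_head [ 0.5178 -0.0802  0.2095] 0.62
wrist screw_head [ 0.5743 -0.0032  0.1092] 0.16
wrist screw_collar [ 0.5213 -0.0809  0.1835] 0.96
wrist screw_collar [ 0.452  -0.2432  0.0143] 0.69
```

View pics/v9.png

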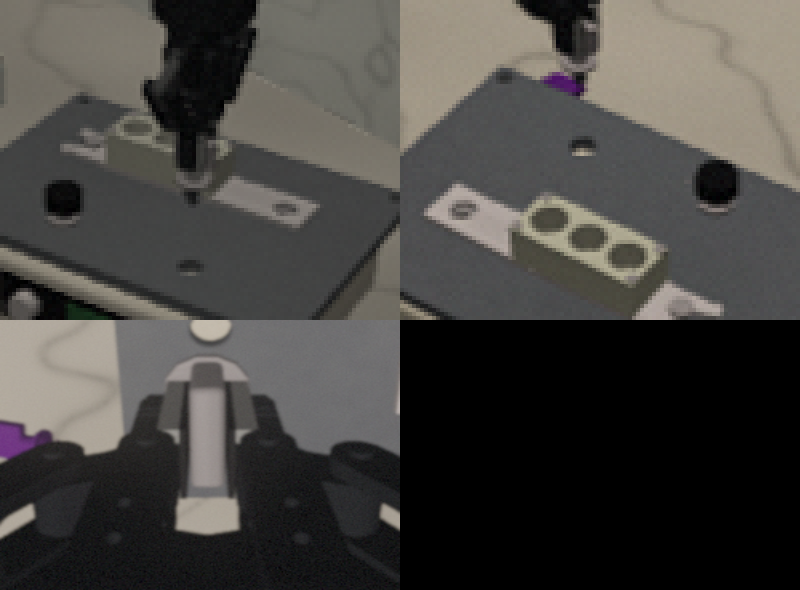

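```bash
python3 -m jog '[{"fingers":0.003,"x":-0.0095,"y":0.037,"z":0,"rx":0,"ry":0,"rz":0},{"fingers":0.003,"x":-0.0095,"y":0.037,"z":0,"rx":0,"ry":0,"rz":0},{"fingers":0.003,"x":-0.0095,"y":0.037,"z":0,"rx":0,"ry":0,"rz":0},{"fingers":0.003,"x":0,"y":0,"z":0,"rx":0,"ry":0,"rz":-10.1},{"fingers":0.003,"x":0,"y":0,"z":0,"rx":0,"ry":0,"rz":-10.1},{"fingers":0.003,"x":0,"y":0,"z":0,"rx":0,"ry":0,"rz":-10.1},{"fingers":0.003,"x":0,"y":0,"z":0,"rx":0,"ry":0,"rz":-10.1},{"fingers":0.003,"x":0,"y":0,"z":0,"rx":0,"ry":0,"rz":-10.1}]'; python3 -m jog '[{"fingers":0.003,"x":0,"y":0,"z":0,"rx":0,"ry":0,"rz":-10.1},{"fingers":0.003,"x":0,"y":0,"z":0,"rx":0,"ry":0,"rz":-10.1},{"fingers":0.003,"x":0,"y":0,"z":0,"rx":0,"ry":0,"rz":-10.1},{"fingers":0.003,"x":0,"y":0,"z":0,"rx":0,"ry":0,"rz":-10.1},{"fingers":0.003,"x":0,"y":0,"z":0,"rx":0,"ry":0,"rz":0},{"fingers":0.003,"x":0,"y":0,"z":0,"rx":0,"ry":0,"rz":0}]'; python3 -c "
from h import *
o,M=pl();print(np.round(o['joints'],3))
p,d,c=snap('wrist','w7.png')
look('wrist',['rack_hole','tapped_hole','screw_head','screw_collar'])
snap('side','s2.png');look('side',['rack_hole','tapped_hole','screw_head','screw_collar'])"
```

```text
clock: 15.92
tcp_pos: [0.6353, -0.0749, 0.2014]
orientation: [-0.583, -3.086, 0.0]
contact_force: [0.5, 0.2, -1.0]
grip_width: 0.0097
gripper_force: 44.0
clock: 16.68
tcp_pos: [0.6353, -0.075, 0.2016]
orientation: [0.504, -3.101, -0.0]
contact_force: [0.3, 0.4, -0.6]
grip_width: 0.0098
gripper_force: 44.0
t 16.68 tcp [ 0.6353 -0.075   0.2016] x [-0.949 -0.317  0.   ] y [-0.317  0.949  0.   ] z [-0. -0. -1.] F [ 0.3  0.4 -0.6] M [-0.016 -0.02  -0.011] w 0.0098 g 44.04353320598602
tcp plat [ 34.06 -90.5 ] yaw 108.46 F plat [0.4 0.3]
[-0.049  0.447  0.093  1.68  -0.047  1.018  1.953]
wrist rack_hole [ 0.633  -0.0725  0.1109] 0.97
wrist rack_hole [0.577  0.1059 0.1143] 0.42
wrist tapped_hole [ 0.6312 -0.0703  0.1093] 0.78
wrist screw_head [ 0.6324 -0.0722  0.2117] 0.77
wrist screw_head [ 0.6112 -0.2327  0.0063] 0.68
wrist screw_collar [ 0.6171 -0.2581  0.0165] 0.7
wrist screw_collar [ 0.6341 -0.0767  0.1841] 0.69
side rack_hole [ 0.6365 -0.0701  0.1116] 0.83
side tapped_hole [ 0.6324 -0.0691  0.1098] 0.95
side screw_head [ 0.4157 -0.2509  0.0121] 0.7
side screw_head [ 0.613  -0.2304  0.0073] 0.63
side screw_collar [ 0.4454 -0.2426  0.0178] 0.64
side screw_collar [ 0.634  -0.0768  0.189 ] 0.58
```

```bash
python3 -m jog '[{"fingers":0.003,"x":-0.0013,"y":0.0015,"z":0.02,"rx":0,"ry":0,"rz":0},{"fingers":0.003,"x":0,"y":0,"z":0.025,"rx":0,"ry":0,"rz":0},{"fingers":0.003,"x":0,"y":0,"z":0,"rx":0,"ry":0,"rz":0},{"fingers":0.003,"x":0,"y":0,"z":0,"rx":0,"ry":0,"rz":0}]'; python3 -c "
from h import *
pl()
p,d,c=snap('wrist','w8.png')
look('wrist',['rack_hole','screw_head','screw_collar'],1)
P=cloud(d,c);z=P[...,2];Q=(P[...,:2]-C)@A.T*1000
m=(abs(Q[...,0]-35)<25)&(abs(Q[...,1]+89)<12)&(z>.155); print(m.sum(),np.percentile(z[m],[5,50,95]),np.percentile(Q[m],[3,50,97],axis=0))
m=(z>.139)&(z<.15)&(Q[...,0]>0)&(Q[...,0]<70)&(abs(Q[...,1]-23)<60);print(rect(P[m]))
cv2.imwrite('pics/w8c.png',cv2.resize(p[150:384,131:381,::-1],None,fx=2.4,fy=2.4))
"
```

```text
clock: 17.68
tcp_pos: [0.6367, -0.0731, 0.1576]
orientation: [-0.509, 3.099, -0.0]
contact_force: [-0.1, 0.4, -0.3]
grip_width: 0.0098
gripper_force: 44.0
t 17.68 tcp [ 0.6367 -0.0731  0.1576] x [-0.947 -0.32  -0.001] y [-0.32   0.947 -0.   ] z [ 0.001 -0.    -1.   ] F [-0.1  0.4 -0.3] M [-0.056  0.033 -0.02 ] w 0.0098 g 44.04620289802551
tcp plat [ 35.96 -89.16] yaw 108.66 F plat [0.  0.4]
wrist rack_hole [ 0.631  -0.074   0.1108] 0.9
wrist screw_head [ 0.6108 -0.2304  0.0062] 0.8
wrist screw_collar [ 0.634  -0.0737  0.1403] 0.92
12713 [0.17448528 0.22948659 0.25040205] [[  16.95576812 -100.32677857]
 [  24.85172589  -88.79664368]
 [  44.82398725  -77.72666728]]
(604.6, 19.8, 44.7, 76.4, 18.75)
```

View pics/w8c.png

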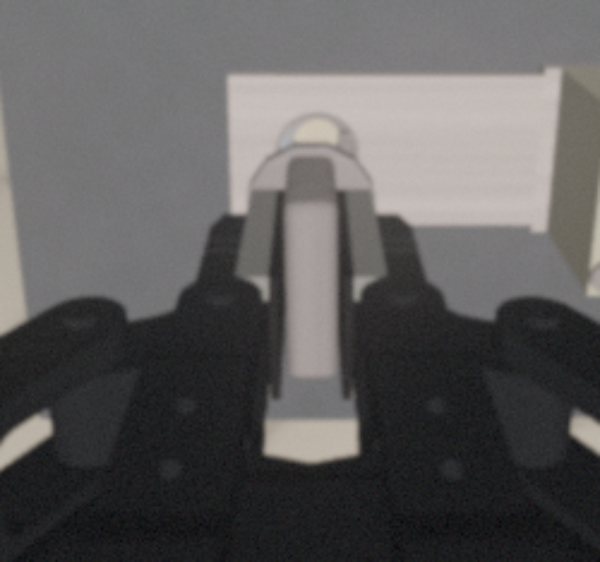

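```bash
python3 -c "
from h import *
c=r.get_calibration('wrist')
f=lambda u,v,z:(A@(onz(c,(131+u/2.4,150+v/2.4),z)[:2]-C)*1000).round(2)
print('hole L,R,top',f(276,150,.115),f(357,150,.115),f(317,111,.115))
print('tongue edges',f(317,74,.115),f(228,150,.115))
print('collar',f(250,187,.1486),f(374,187,.1486),f(312,146,.1486))
print('paddle top',f(286,300,.1846),f(337,300,.1846),f(286,200,.1846),f(334,200,.1846),f(312,378,.1846))
"
```

```text
hole L,R,top [ 34.96 -98.59] [ 35.01 -78.16] [ 24.66 -88.25]
tongue edges [ 15.15 -88.25] [  34.94 -110.71]
collar [  30.69 -102.53] [ 30.74 -76.55] [ 21.58 -89.52]
paddle top [ 35.79 -93.95] [ 35.81 -85.41] [ 17.58 -93.73] [ 17.6  -86.03] [ 51.19 -89.62]
```

```bash
python3 -m jog '[{"fingers":0.003,"x":0.0005,"y":0.0008,"z":0.004,"rx":0,"ry":0,"rz":0},{"fingers":0.003,"x":0,"y":0,"z":0.004,"rx":0,"ry":0,"rz":0},{"fingers":0.003,"x":0,"y":0,"z":0.004,"rx":0,"ry":0,"rz":0},{"fingers":0.003,"x":0,"y":0,"z":0.003,"rx":0,"ry":0,"rz":0},{"fingers":0.003,"x":0,"y":0,"z":0,"rx":0,"ry":0,"rz":0}]'>/dev/null; python3 -c "
from h import *
pl()"
python3 -m jog '[{"fingers":0.003,"x":0,"y":0,"z":0.002,"rx":0,"ry":0,"rz":0},{"fingers":0.003,"x":0,"y":0,"z":0.002,"rx":0,"ry":0,"rz":0},{"fingers":0.003,"x":0,"y":0,"z":0,"rx":0,"ry":0,"rz":0}]'>/dev/null; python3 -c "
from h import *
pl()"
```

```text
t 18.5 tcp [ 0.6352 -0.0723  0.1414] x [-0.947 -0.32   0.001] y [-0.32   0.947  0.   ] z [-0.001  0.    -1.   ] F [-0.4  0.6 -1.2] M [-0.025  0.017  0.015] w 0.0095 g 44.04377996921539
tcp plat [ 34.83 -87.95] yaw 108.67 F plat [-0.1  0.7]
t 18.88 tcp [ 0.6353 -0.0724  0.1376] x [-0.947 -0.32   0.   ] y [-0.32   0.947  0.   ] z [-0.  0. -1.] F [-0.2  0.2  0. ] M [-0.076  0.021 -0.028] w 0.0096 g 44.0437388420105
tcp plat [ 34.92 -88.01] yaw 108.67 F plat [-0.2  0.3]
```

```bash
for i in 1 2 3 4; do python3 -m jog '[{"fingers":0.003,"x":0,"y":0,"z":0.0015,"rx":0,"ry":0,"rz":0},{"fingers":0.003,"x":0,"y":0,"z":0,"rx":0,"ry":0,"rz":0}]'>/dev/null; python3 -c "
from h import *
pl()"|cut -c1-45,120-; done
```

```text
t 19.12 tcp [ 0.6353 -0.0724  0.1362] x [-0.9.1] M [0.006 0.011 0.029] w 0.0097 g 44.043951630592346
tcp plat [ 34.95 -88.  ] yaw 108.67 F plat [0
t 19.38 tcp [ 0.6353 -0.0724  0.1346] x [-0.9.9] M [ 0.024 -0.007 -0.03 ] w 0.0097 g 44.043222069740295
tcp plat [ 34.93 -88.02] yaw 108.67 F plat [ 
t 19.62 tcp [ 0.6353 -0.0724  0.1332] x [-0.9. ] M [ 0.02  -0.012 -0.015] w 0.0102 g 44.042701721191406
tcp plat [ 34.94 -88.04] yaw 108.67 F plat [ 
t 19.88 tcp [ 0.6357 -0.0723  0.1321] x [-0.96  0.4  2.2] M [ 0.049 -0.049  0.006] w 0.0099 g 44.36034321784973
tcp plat [ 35.33 -88.12] yaw 108.67 F plat [-
```

```bash
cat >> h.py <<'E'
def brief(n=0):
    L=[r.get_obs()]
    for i in range(n): r.grab_frame('side'); L.append(r.get_obs())
    o=L[-1]; M=R.from_rotvec(o['orientation']).as_matrix()
    print('t',round(o['clock'],2),'z',round(o['tcp_pos'][2]*1000,2),'pl',(A@(np.array(o['tcp_pos'][:2])-C)*1000).round(2),'yaw',np.degrees(np.arctan2(M[1,1],M[0,1])).round(1),'F',np.mean([q['contact_force'] for q in L],0).round(1),'M',np.mean([q['moment'] for q in L],0).round(3),[round(q['moment'][2],3) for q in L],'q7',round(o['joints'][6],2))
E
for i in 1 2 3; do python3 -m jog '[{"fingers":0.003,"x":0,"y":0,"z":0.0004,"rx":0,"ry":0,"rz":8},{"fingers":0.003,"x":0,"y":0,"z":0.0003,"rx":0,"ry":0,"rz":8},{"fingers":0.003,"x":0,"y":0,"z":0,"rx":0,"ry":0,"rz":0}]'>/dev/null; python3 -c "
from h import *
brief(2)"; done
```

```text
t 20.35 z 131.51 pl [ 35.39 -88.16] yaw 92.8 F [-0.  -0.5  3.1] M [-0.064 -0.019 -0.024] [np.float64(-0.027), np.float64(-0.023), np.float64(-0.021)] q7 1.72
t 20.82 z 130.9 pl [ 35.39 -88.36] yaw 76.9 F [-0.5 -0.8  4.9] M [-0.165  0.002 -0.022] [np.float64(-0.006), np.float64(-0.0), np.float64(-0.06)] q7 1.48
t 21.3 z 130.37 pl [ 35.52 -88.31] yaw 60.9 F [-0.1 -0.9  6.4] M [-0.071  0.045 -0.014] [np.float64(0.004), np.float64(-0.018), np.float64(-0.029)] q7 1.24
```

```bash
for i in 1 2 3; do python3 -m jog '[{"fingers":0.003,"x":0,"y":0,"z":0.0002,"rx":0,"ry":0,"rz":8},{"fingers":0.003,"x":0,"y":0,"z":0.0002,"rx":0,"ry":0,"rz":8},{"fingers":0.003,"x":0,"y":0,"z":0,"rx":0,"ry":0,"rz":0}]'>/dev/null; python3 -c "
from h import *
brief(2)"; done
```

```text
t 21.77 z 129.93 pl [ 35.57 -88.13] yaw 44.9 F [0.3 0.2 6.3] M [-0.017  0.073 -0.039] [np.float64(-0.066), np.float64(-0.014), np.float64(-0.036)] q7 1.0
t 22.25 z 129.5 pl [ 35.59 -88.13] yaw 28.9 F [-0.4 -0.3  6.1] M [ 0.035  0.01  -0.065] [np.float64(-0.058), np.float64(-0.07), np.float64(-0.068)] q7 0.77
t 22.73 z 129.03 pl [ 35.56 -88.27] yaw 12.9 F [ 0.6 -0.6  5.9] M [-0.012 -0.012 -0.046] [np.float64(-0.038), np.float64(-0.045), np.float64(-0.054)] q7 0.53
```

```bash
for i in 1 2 3; do python3 -m jog '[{"fingers":0.003,"x":0,"y":0,"z":0.0002,"rx":0,"ry":0,"rz":7},{"fingers":0.003,"x":0,"y":0,"z":0.0002,"rx":0,"ry":0,"rz":7},{"fingers":0.003,"x":0,"y":0,"z":0,"rx":0,"ry":0,"rz":0}]'>/dev/null; python3 -c "
from h import *
brief(2)"; done
```

```text
t 23.2 z 128.6 pl [ 35.33 -88.32] yaw -1.1 F [-0.2  0.   6.8] M [-0.087  0.087 -0.022] [np.float64(-0.006), np.float64(0.041), np.float64(-0.1)] q7 0.33
t 23.68 z 128.29 pl [ 35.21 -88.35] yaw -15.1 F [-1.5 -0.3  8.3] M [-0.054  0.257 -0.   ] [np.float64(-0.005), np.float64(0.077), np.float64(-0.073)] q7 0.12
t 24.15 z 128.17 pl [ 35.1 -88.2] yaw -29.1 F [-3.2  0.5 11.1] M [ 0.09   0.601 -0.023] [np.float64(-0.03), np.float64(-0.016), np.float64(-0.024)] q7 -0.08
```

```bash
for i in 1 2 3; do python3 -m jog '[{"fingers":0.003,"x":0,"y":0,"z":0,"rx":0,"ry":0,"rz":6},{"fingers":0.003,"x":0,"y":0,"z":0,"rx":0,"ry":0,"rz":0}]'>/dev/null; python3 -c "
from h import *
brief(4)"; done
```

```text
t 24.6 z 128.14 pl [ 35.06 -88.27] yaw -35.1 F [-2.5  0.4 10.9] M [ 0.097  0.576 -0.033] [np.float64(-0.084), np.float64(-0.022), np.float64(-0.034), np.float64(-0.058), np.float64(0.034)] q7 -0.17
t 25.05 z 128.19 pl [ 35.05 -88.34] yaw -41.1 F [-2.8  0.3 11. ] M [ 0.123  0.597 -0.021] [np.float64(-0.034), np.float64(0.029), np.float64(-0.014), np.float64(-0.045), np.float64(-0.04)] q7 -0.25
t 25.5 z 128.16 pl [ 34.99 -88.31] yaw -47.1 F [-2.9  0.3 11.3] M [ 0.122  0.621 -0.001] [np.float64(0.002), np.float64(0.022), np.float64(-0.014), np.float64(-0.002), np.float64(-0.012)] q7 -0.34
```

```bash
for i in 1 2 3 4; do python3 -m jog '[{"fingers":0.003,"x":0,"y":0,"z":0,"rx":0,"ry":0,"rz":6},{"fingers":0.003,"x":0,"y":0,"z":0,"rx":0,"ry":0,"rz":0}]'>/dev/null; python3 -c "
from h import *
brief(4)"; done
```

```text
t 25.95 z 128.15 pl [ 34.96 -88.17] yaw -53.1 F [-3.4  0.8 12. ] M [ 0.172  0.682 -0.018] [np.float64(0.004), np.float64(-0.039), np.float64(0.027), np.float64(-0.047), np.float64(-0.034)] q7 -0.42
t 26.4 z 128.13 pl [ 34.88 -87.99] yaw -59.1 F [-3.4  1.1 12.5] M [0.265 0.792 0.027] [np.float64(0.048), np.float64(0.012), np.float64(0.028), np.float64(0.05), np.float64(-0.002)] q7 -0.51
t 26.85 z 128.12 pl [ 34.87 -87.8 ] yaw -65.1 F [-3.4  1.8 12.5] M [0.366 0.877 0.046] [np.float64(0.042), np.float64(0.033), np.float64(0.042), np.float64(0.048), np.float64(0.068)] q7 -0.6
t 27.3 z 128.1 pl [ 34.87 -87.66] yaw -71.1 F [-4.   2.3 13.6] M [0.46  0.91  0.097] [np.float64(0.091), np.float64(0.075), np.float64(0.109), np.float64(0.135), np.float64(0.077)] q7 -0.68
```

```bash
python3 -m jog '[{"fingers":0.012,"x":0,"y":0,"z":0,"rx":0,"ry":0,"rz":0},{"fingers":0.02,"x":0,"y":0,"z":0,"rx":0,"ry":0,"rz":0},{"fingers":0.03,"x":0,"y":0,"z":0,"rx":0,"ry":0,"rz":0},{"fingers":0.03,"x":0,"y":0,"z":0,"rx":0,"ry":0,"rz":0}]' 20; python3 -c "
from h import *
brief(3)"; python3 -m jog '[{"fingers":0.035,"x":0,"y":0,"z":-0.02,"rx":0,"ry":0,"rz":0},{"fingers":0.035,"x":0,"y":0,"z":-0.04,"rx":0,"ry":0,"rz":0},{"fingers":0.035,"x":0,"y":0,"z":-0.04,"rx":0,"ry":0,"rz":0},{"fingers":0.085,"x":-0.02,"y":0,"z":-0.04,"rx":0,"ry":0,"rz":0},{"fingers":0.085,"x":-0.02,"y":0,"z":-0.02,"rx":0,"ry":0,"rz":0},{"fingers":0.085,"x":0,"y":0,"z":0,"rx":0,"ry":0,"rz":0},{"fingers":0.085,"x":0,"y":0,"z":0,"rx":0,"ry":0,"rz":0}]'>/dev/null
python3 - <<'E'
from h import *
brief()
p,d,c=snap('wrist','w10.png'); P=cloud(d,c); z=P[...,2]; Q=(P[...,:2]-C)@A.T*1000
def rp(m):
    (cx,cy),(aa,b),t=cv2.minAreaRect(Q[m].astype(np.float32)); return [round(v,2) for v in (cx,cy,aa,b,t)]
m=(z>.142)&(z<.152)&(abs(Q[...,0]-35)<30)&(abs(Q[...,1]-23)<60); print('rack',rp(m))
m=(z>.145)&(z<.165)&(abs(Q[...,0]-35)<25)&(abs(Q[...,1]+89)<25); print('paddle',m.sum(),rp(m),np.percentile(z[m],[10,50,90]))
m=(z>.1175)&(z<.123)&(abs(Q[...,0]-35)<18)&(abs(Q[...,1]+89)<18); print('collar',m.sum(),rp(m),np.median(z[m]))
m=(z>.112)&(z<.118)&(abs(Q[...,0]-35)<18)&(abs(Q[...,1]+55)<15); print('tongue z',np.median(z[m]))
look('wrist',['rack_hole','tapped_hole','screw_head','screw_collar','stud','rack_slot'],1)
E
```

```text
clock: 27.8
tcp_pos: [0.635, -0.0723, 0.1268]
orientation: [-3.099, -0.511, 0.002]
contact_force: [-0.3, 0.1, -0.3]
grip_width: 0.0298
gripper_force: 0.0
t 27.95 z 127.05 pl [ 34.88 -88.03] yaw -71.3 F [-0.7  0.4 -0.2] M [0.02  0.023 0.014] [np.float64(0.029), np.float64(0.038), np.float64(-0.051), np.float64(0.038)] q7 -0.69
t 28.82 z 287.11 pl [ -4.39 -87.3 ] yaw -71.3 F [ 0.3  0.4 -0.7] M [ 0.037  0.002 -0.001] [np.float64(-0.001)] q7 -0.79
rack [35.73, 23.64, 105.06, 44.25, 89.73]
paddle 429 [36.42, -88.65, 33.86, 8.93, 2.85] [0.1533701  0.15454921 0.15553604]
collar 298 [35.95, -88.87, 24.41, 26.55, 0.08] 0.11875849179865691
tongue z 0.11481330653172955
wrist rack_hole [ 0.6329 -0.0714  0.1113] 0.67
wrist screw_head [0.344  0.1014 0.0067] 0.91
wrist screw_collar [ 0.4482 -0.2437  0.014 ] 0.87
wrist stud [0.5726 0.1072 0.1115] 0.82
wrist rack_slot [0.5738 0.1073 0.1131] 0.97
```

```bash
python3 -m jog '[{"fingers":0.06,"x":0.02,"y":0.0007,"z":0.03,"rx":0,"ry":0,"rz":-1},{"fingers":0.04,"x":0.0198,"y":0.0006,"z":0.04,"rx":0,"ry":0,"rz":-1},{"fingers":0.03,"x":0,"y":0,"z":0.04,"rx":0,"ry":0,"rz":0},{"fingers":0.03,"x":0,"y":0,"z":0,"rx":0,"ry":0,"rz":0},{"fingers":0.03,"x":0,"y":0,"z":0,"rx":0,"ry":0,"rz":0}]'>/dev/null; python3 -c "
from h import *
brief(3)"
```

```text
t 29.95 z 179.29 pl [ 35.57 -89.78] yaw -69.3 F [-0.1 -0.4  0.3] M [-0.011  0.017 -0.013] [np.float64(-0.024), np.float64(-0.013), np.float64(0.005), np.float64(-0.02)] q7 -0.69
```

```bash
python3 -m jog '[{"fingers":0.03,"x":0,"y":-0.001,"z":0.02,"rx":0,"ry":0,"rz":0},{"fingers":0.03,"x":0,"y":0,"z":0.02,"rx":0,"ry":0,"rz":0},{"fingers":0.03,"x":0,"y":0,"z":0.01,"rx":0,"ry":0,"rz":0},{"fingers":0.02,"x":0,"y":0,"z":0,"rx":0,"ry":0,"rz":0},{"fingers":0.011,"x":0,"y":0,"z":0,"rx":0,"ry":0,"rz":0},{"fingers":0.005,"x":0,"y":0,"z":0,"rx":0,"ry":0,"rz":0},{"fingers":0.005,"x":0,"y":0,"z":0,"rx":0,"ry":0,"rz":0},{"fingers":0.005,"x":0,"y":0,"z":-0.0003,"rx":0,"ry":0,"rz":0}]' 25; python3 -c "
from h import *
brief(5)"
```

```text
clock: 30.95
tcp_pos: [0.6348, -0.0723, 0.1272]
orientation: [-3.09, -0.564, 0.001]
contact_force: [0.7, -0.3, -9.0]
grip_width: 0.0117
gripper_force: 24.3
t 31.2 z 127.2 pl [ 34.5  -87.82] yaw -69.3 F [ 0.2  0.3 -9.4] M [-0.027 -0.007  0.004] [np.float64(-0.025), np.float64(0.017), np.float64(0.001), np.float64(0.016), np.float64(0.008), np.float64(0.008)] q7 -0.66
```

```bash
python3 -m jog '[{"fingers":0.005,"x":0,"y":0,"z":0.001,"rx":0,"ry":0,"rz":0},{"fingers":0.005,"x":0,"y":0,"z":0,"rx":0,"ry":0,"rz":0}]' >/dev/null; python3 -c "
from h import *
brief(3)"; for i in 1 2; do python3 -m jog '[{"fingers":0.005,"x":0,"y":0,"z":0,"rx":0,"ry":0,"rz":3},{"fingers":0.005,"x":0,"y":0,"z":0,"rx":0,"ry":0,"rz":0}]' >/dev/null; python3 -c "
from h import *
brief(5)"; done
```

```text
t 31.6 z 126.96 pl [ 34.61 -87.87] yaw -69.3 F [-4.5  2.   0.1] M [0.424 0.958 0.007] [np.float64(-0.007), np.float64(-0.027), np.float64(0.073), np.float64(-0.012)] q7 -0.66
t 32.1 z 127.0 pl [ 34.79 -87.77] yaw -72.3 F [-4.4  2.1  0.8] M [0.485 1.052 0.051] [np.float64(0.04), np.float64(0.118), np.float64(-0.029), np.float64(0.065), np.float64(0.051), np.float64(0.065)] q7 -0.7
t 32.6 z 126.97 pl [ 34.79 -87.7 ] yaw -75.3 F [-4.7  2.3  1.3] M [0.525 1.06  0.105] [np.float64(0.109), np.float64(0.07), np.float64(0.148), np.float64(0.1), np.float64(0.108), np.float64(0.098)] q7 -0.74
```

```bash
python3 -m jog '[{"fingers":0.014,"x":0,"y":0,"z":0,"rx":0,"ry":0,"rz":0},{"fingers":0.03,"x":0,"y":0,"z":0,"rx":0,"ry":0,"rz":0},{"fingers":0.035,"x":0,"y":0,"z":0,"rx":0,"ry":0,"rz":0},{"fingers":0.035,"x":0,"y":0,"z":-0.02,"rx":0,"ry":0,"rz":0},{"fingers":0.035,"x":0,"y":0,"z":-0.04,"rx":0,"ry":0,"rz":0},{"fingers":0.035,"x":0,"y":0,"z":-0.04,"rx":0,"ry":0,"rz":0},{"fingers":0.06,"x":-0.04,"y":0,"z":-0.06,"rx":0,"ry":0,"rz":0},{"fingers":0.06,"x":0,"y":0,"z":0,"rx":0,"ry":0,"rz":0}]' 20 >/dev/null; python3 -m jog '[{"fingers":0.06,"x":0,"y":0,"z":0,"rx":0,"ry":0,"rz":0},{"fingers":0.06,"x":0,"y":0,"z":0,"rx":0,"ry":0,"rz":0},{"fingers":0.06,"x":0,"y":0,"z":0,"rx":0,"ry":0,"rz":0}]'>/dev/null
python3 - <<'E'
from h import *
brief()
p,d,c=snap('wrist','w11.png'); P=cloud(d,c); z=P[...,2]; Q=(P[...,:2]-C)@A.T*1000
def rp(m):
    (cx,cy),(aa,b),t=cv2.minAreaRect(Q[m].astype(np.float32)); return [round(v,2) for v in (cx,cy,aa,b,t)]
m=(z>.142)&(z<.152)&(abs(Q[...,0]-35)<30)&(abs(Q[...,1]-23)<60); print('rack',rp(m))
m=(z>.145)&(z<.165)&(abs(Q[...,0]-35)<25)&(abs(Q[...,1]+89)<25); print('paddle',m.sum(),rp(m),np.percentile(z[m],[10,50,90]))
m=(z>.1175)&(z<.123)&(abs(Q[...,0]-35)<18)&(abs(Q[...,1]+89)<18); print('collar',rp(m),np.median(z[m]))
m=(z>.112)&(z<.118)&(abs(Q[...,0]-35)<18)&(abs(Q[...,1]+55)<15); print('tongue z',np.median(z[m]))
m=(z>.119)&(z<.127)&(abs(Q[...,0]-35)<15)&(abs(Q[...,1]-100)<14); print('stud',rp(m) if m.sum()>9 else m.sum())
E
```

```text
t 33.98 z 277.67 pl [  0.24 -85.15] yaw -75.3 F [-0.3 -0.1 -0.1] M [ 0.001 -0.008  0.007] [np.float64(0.007)] q7 -0.84
rack [35.75, 23.54, 105.15, 44.77, 89.88]
paddle 453 [36.19, -88.74, 34.25, 8.97, 0.41] [0.15317742 0.15454816 0.15553946]
collar [36.05, -88.82, 24.09, 27.02, 0.3] 0.1187448730280107
tongue z 0.1148440921446151
stud [35.44, 99.58, 16.4, 16.77, 13.19]
```

```bash
python3 -c "
from bench import r
print(r.hand_in())"
```

```text
the job is handed in; nothing more can be done
None
```

The job is handed in at about 34 s: the rack measures home and square, and the thumbscrew is tight at about 0.10 N m with its collar on the tongue and let go; `hand_in()` gave no verdict, and I viewed 11 pictures, one over the limit of 10.

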